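Gauge a power module and seat it on its pinned base

ROBOT

A 7-joint arm with a two-finger parallel gripper is mounted at the origin on a cart in front of the work surface, level with it; the furniture and walls round the work are solid. World frame = base frame: x ahead of the robot, y to its left, z up, the work surface at z = 0. Lengths are in m, angles in rad, forces in N, time in s.
With the tool pointing down it reaches from about 0.425 to 0.925 m from the base axis. Payload 6.8 kg.
Tool frame: the origin (TCP) lies midway between the tips of the shut fingers; the grasp point (between the pads) lies r.grasp_offset behind it (r.grasp_offset is the distance from the TCP to the grasp point, in m); z points along the fingers, y is the direction in which the jaws open and shut (so a half turn about z gives the same grasp; the last joint's range is limited). The gripper opens to 85 mm and grips with 20 to 120 N. Pads are 22 mm wide; open, the fingers measure 114 mm over their backs; the gripper's body (76 mm by 85 mm) begins 54 mm behind the grasp point. The pads swing forward as they close: fully open they stand 13 mm farther back than shut.
Start: joints at [-1.368, 0.477, 0.022, 1.555, -0.011, 1.109, -0.083], TCP at [0.206, 0.643, 0.231] pointing down, gripper open.
Joint ranges: [-2.96, 2.96], [-0.34, 2.1], [-1.41, 1.46], [0.24, 2.44], [-1.37, 4.51], [0.17, 1.92], [-2.96, 2.96]. Speed limits (rad/s): [2.39, 2.39, 3.14, 3.14, 3.14, 3.14, 3.14].

INTERFACE

Orientations are given as a rotation vector (axis times angle).
In Python, from bench import r gives the robot as it stands. The module is installed in compiled form; this text tells all that it offers.
- The arm moves only by the tool send_rows, never from a script. Its argument "moves" is one flat list of numbers, 4 for each row, row after row: the shift along the tool's x, y, z in mm, then the turn about the tool's z in degrees. A call has 1 to 8 rows; each row is the pose to reach, as a shift and turn from the pose commanded when the call began, along the tool's axes at that moment; what a row does not reach only later rows make up. A row lasts 1/8 s, in which the tool goes at most 62.5 mm and 10.7 degrees, less where a joint would pass 70% of its speed; a pose out of reach is approached as far as the arm can. A call with a gripper value outside its range is refused whole. "hand" is the closure, from 0 (fully open) to 1 (shut), set as the call begins (left out, the last holds). The fingers move at their own pace and stop on an object; "newtons" is the grip in N (left out, the last holds). Time passes only in rows, so rows that repeat a pose let the fingers close. It gives the time, the measured TCP pose, the force and the opening at its end, in the units of the state.
- r.get_obs(): the state, without advancing time (a new reading comes with each control period).
- r.grab_frame(name): name is "side" or "top" or "wrist"; returns a dict with "img" (384x512x3 uint8, red, green, blue), "mtx" (3x3 intrinsics, pixels), "world_to_cam" (4x4, takes a point from world to camera coordinates). Camera axes: x right, y up, looking along -z (the intrinsics and any distortion apply to the point x, -y, -z); pixel columns grow to the right and rows downward; lengths in m; the calibration is good to about 2 mm. A picture is of the moment at which its call begins. There is no depth.
- r.hand_in(): hands the job in, once; it reports no verdict.
The state is a dict: "clock": time; "joints": joint angles; "qvel": joint speeds; "tau": joint torques, N m; "tcp_pos": TCP position; "orientation": TCP orientation; "contact_force": force on the tool from outside, world axes, zero at the start; "moment": the same for the moment, N m; "grip_width": finger opening in m.
Only numpy, scipy, OpenCV 4.12 (cv2) and the standard library are available. Lean on these libraries where they do the work, as an engineer would, in place of code of your own. Each camera call takes 0.05 s, during which the arm holds its last target.

TASK

Check that the finned power module clears the height limit by pushing it along the desk under the bar of the height gauge and out completely on the other side. Then set it on the mounting base so that both pins enter the holes in its underside and it lies fully down on the pad, and let go of it. Leave the other things on the desk where they are.

Things in the scene. Friction and masses are not known exactly. Their poses are not given: they have to be found in the camera images.
- module_centre (a point): centre of the loose power module, 21 mm above its underside: bare aluminium housing, lengthwise fins on top, 96 mm long (x), 46 wide (y), 42 tall (z), 0.2 to 0.4 kg. Flat flanks to grip across the 46 mm. Two round blind holes in the underside, 12 mm wide, 16 deep, at x = +30 and -30, y = 0; same either way round. Starts on the desk before the gauge, in line within 8 mm and 0.15 rad, 80 to 105 mm from the bar
- height_gauge: height gauge, fixed: a steel bar on two round 16 mm posts. Origin on the desk below the middle of the bar, z up, y along the bar, x through the gap in the direction the module goes (it starts on the -x side and comes out on the +x side). The gap is 80 mm wide between the posts (y = -40 to 40). Feet outside the gap, 7 mm high, from y = 40 to 76 on both sides, 25 mm before and behind the bar
- gauge_bar (a point): middle of the underside of the gauge's bar, 46 mm above the desk (4 mm above the module's top), axes as height_gauge. The bar is 12 mm deep (x) and 14 mm tall, its top 60 mm above the desk; bolt heads over the posts reach 64 mm
- base_seat (a point): middle of the seat of the mounting base (fixed), on top of its grey pad, 22 mm above the desk, z up. Dark plate 112 mm long (x), 56 wide (y), 14 thick, with a pad 96 x 48 mm. Two 8 mm steel pins at x = +30 and -30, y = 0 rise 14 mm above the pad, the top 6 mm tapering to 3.6 mm. Seated, module_centre is 21 mm above this point, its x along this x, either way round
- solder_station: solder station, fixed: closed box 150 mm long (x), 112 wide (y), 100 tall, between the robot and the place where the module starts; keep the gripper's body above it. Origin on the desk at about its middle
- iron_stand: soldering iron stand, fixed, between the solder station and the mounting base: base 100 mm long (x), 70 wide (y), 12 thick, its middle 45 mm along -x from the origin; a coil on it reaches 105 mm high, and the iron in it leans out towards +x, its blue handle reaching about 140 mm high and 50 mm beyond the origin. Origin on the desk
- card_rack: rack of circuit cards, fixed: 120 mm long (x), 130 wide (y), 80 tall. Origin on the desk, below its middle. Beyond it, on the next desk to the robot's right, stand chassis stacks about 0.6 m tall (nearest corner about x = 0.45, y = -0.31): draw the arm back before swinging between right and left
- tweezers: bystander, loose: steel tweezers, 15x131x8 mm, lying near the desk's corner. Origin at the centre of its underside.
- choke: bystander, loose: small wound ring core, 36x36x13 mm. Origin at the centre of its underside.
- solder_reel: bystander, loose: reel of solder, 60 mm across and 56 mm tall. Origin at the centre of its underside.
- heat_sink_0: bystander, loose: small bare finned heat sink, 25x30x18 mm (far smaller than the module). Origin at the centre of its underside.

How it is judged:
On the way, in this order (a step that is already met when the one before it is completed fails the run):
1. the module stands on the desk with its middle under the gauge's bar, between the posts (height (world z) of module_centre below 0.03 m and angle between module_centre's own z axis and vertical below 0.12 rad and x of module_centre in the frame of height_gauge between -0.02 and 0.03 m and y of module_centre in the frame of height_gauge between -0.025 and 0.025 m), for 0.1 s.
2. the module has come out wholly on the far side of the bar, still standing on the desk (height (world z) of module_centre below 0.03 m and angle between module_centre's own z axis and vertical below 0.12 rad and x of module_centre in the frame of height_gauge between 0.054 and 0.2 m and y of module_centre in the frame of height_gauge between -0.06 and 0.06 m), for 0.1 s.
At the end, for the whole second after the job is handed in: the module sits on the mounting base, right way up, both pins in its holes, its underside flat on the pad (centre within 2.5 mm of the seated height and 4 mm of the pad's centre, long sides within 0.08 rad of the base's, tilt below 0.04 rad), let go and at rest (horizontal distance between module_centre and base_seat below 0.004 m and z of module_centre in the frame of base_seat between 0.018 and 0.0235 m and angle between the x axis of module_centre and the x axis of base_seat, either way round below 0.08 rad and angle between module_centre's own z axis and vertical below 0.04 rad); the robot touches nothing.
It fails at once if a bystander is moved by more than 30 mm (distance of any of tweezers, choke, solder_reel, heat_sink_0 from where it was at the start of the episode above 0.03 m).
It also fails if it takes over 59 s, if anything falls off the work surface, if the arm or the gripper's body presses on something with over 40 N, if the wrist force passes 120 N, or if a joint passes its speed limit or range.

## Working session

There is one attempt and no reset: what is moved stays moved. The work goes in short steps, Python scripts to look and compute and a tool call to move; the robot and the scene stay as the last step left them, time stands still between calls to the robot, and variables do not carry over. Pictures are saved under pics/ and viewed, and the job is handed in when it is done.

Besides the shell and the picture viewer there is one more tool, called after "Emit:" as name(argument=value, ...) on one line, values as JSON. send_rows: Moves the arm, as the interface text tells. Its arguments: {"type":"object","properties":{"moves":{"type":"array"},"hand":{"type":"number"},"newtons":{"type":"number"}},"required":["moves"]}

```bash
mkdir -p pics; ls
cat > h.py <<'E'
import numpy as np, cv2
from bench import r
def grab(n,fn=None):
    f=r.grab_frame(n)
    if fn: cv2.imwrite('pics/'+fn,f['img'][:,:,::-1])
    np.savez('/tmp/'+n+'.npz',**{k:np.array(v) for k,v in f.items()})
    return f
E
python3 - <<'E'
from h import *
o=r.get_obs();print(o); print(r.grasp_offset)
for n in ['side','top','wrist']:
    f=grab(n,n+'0.png'); print(f.keys(),f['mtx'],f['world_to_cam'])
E
```

```text
pics
{'clock': 0.0, 'joints': array([-1.36810233,  0.47779132,  0.02237499,  1.55643847, -0.01151559,
        1.10930536, -0.08308415]), 'qvel': array([-0.00075239,  0.00039492,  0.00167   , -0.00044607,  0.00020064,
        0.00045399, -0.00082878]), 'tau': array([-5.16722284e-04, -5.96446073e+01,  1.60778783e+00, -2.81201559e+01,
        1.25035390e-02,  9.11889510e-03,  1.34228975e-07]), 'tcp_pos': array([0.20627582, 0.64209326, 0.23033777]), 'orientation': array([-4.86210060e-01, -3.10359246e+00,  2.84004022e-03]), 'contact_force': array([ 0.46062894,  0.70584931, -0.6528928 ]), 'moment': array([-0.04916373, -0.00667148,  0.02037467]), 'grip_width': 0.08562322028426454}
0.0187
dict_keys(['img', 'mtx', 'world_to_cam']) [[387.42214387   0.         253.00330677]
 [  0.         387.42214387 192.51466413]
 [  0.           0.           1.        ]] [[ 0.83538261 -0.54921015 -0.02245225 -0.32606369]
 [ 0.31421785  0.44363258  0.83931953 -0.32744988]
 [-0.45100225 -0.70820784  0.54317458 -0.46164012]
 [ 0.          0.          0.          1.        ]]
dict_keys(['img', 'mtx', 'world_to_cam']) [[473.80191367   0.         256.78463806]
 [  0.         473.80191367 197.78795354]
 [  0.           0.           1.        ]] [[-0.01998739 -0.99968355 -0.01527459  0.25668711]
 [ 0.99030798 -0.02189555  0.1371521  -0.5393856 ]
 [-0.13744314 -0.01238524  0.99043222 -0.89521297]
 [ 0.          0.          0.          1.        ]]
dict_keys(['img', 'mtx', 'world_to_cam']) [[298.51582009   0.         259.17804046]
 [  0.         298.51582009 188.864     ]
 [  0.           0.           1.        ]] [[ 3.06020235e-01  9.52024562e-01 -9.21502547e-04 -6.73392289e-01]
 [-9.02225255e-01  2.89703441e-01 -3.19470665e-01  4.05392102e-02]
 [-3.03876958e-01  9.85958909e-02  9.47595718e-01 -3.80684868e-01]
 [ 0.00000000e+00  0.00000000e+00  0.00000000e+00  1.00000000e+00]]
```

View pics/side0.png

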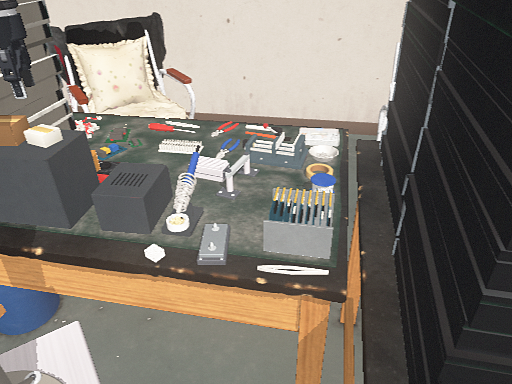

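View pics/top0.png

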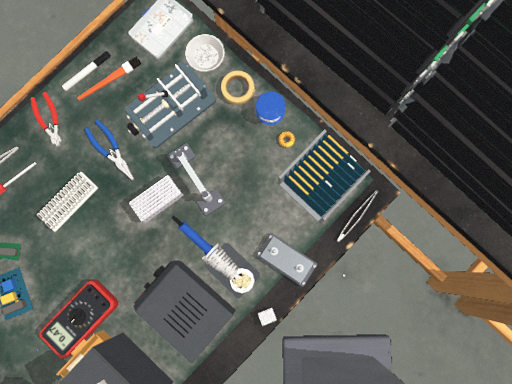

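View pics/wrist0.png

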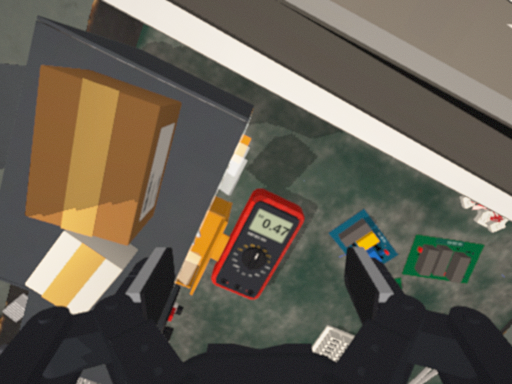

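Run:
```python
import cv2
a=cv2.imread('pics/top0.png')
cv2.imwrite('pics/t1.png',cv2.resize(a[130:230,110:235],None,fx=6,fy=6,interpolation=cv2.INTER_CUBIC))
cv2.imwrite('pics/t2.png',cv2.resize(a[220:330,240:340],None,fx=5.4,fy=5.4,interpolation=cv2.INTER_CUBIC))
b=cv2.imread('pics/side0.png')
cv2.imwrite('pics/s1.png',cv2.resize(b[140:280,140:265],None,fx=4.2,fy=4.2,interpolation=cv2.INTER_CUBIC))
```

```text
(no output)
```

View pics/t1.png

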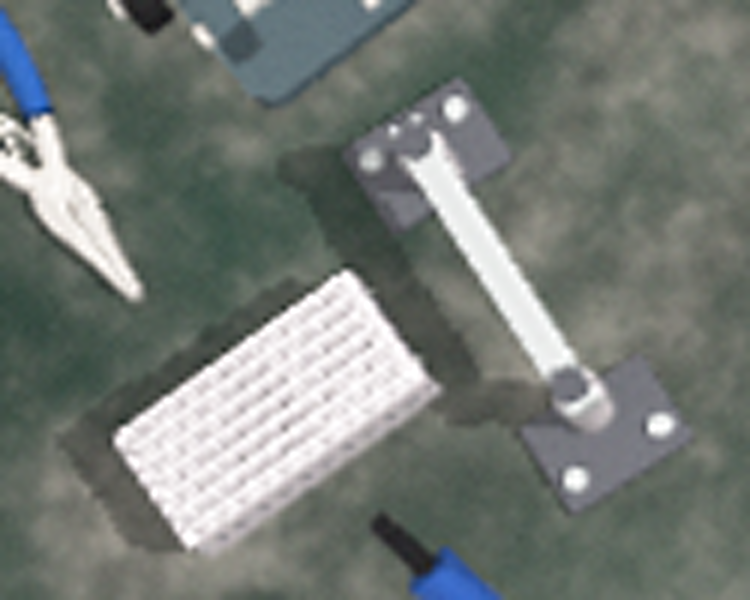

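View pics/t2.png

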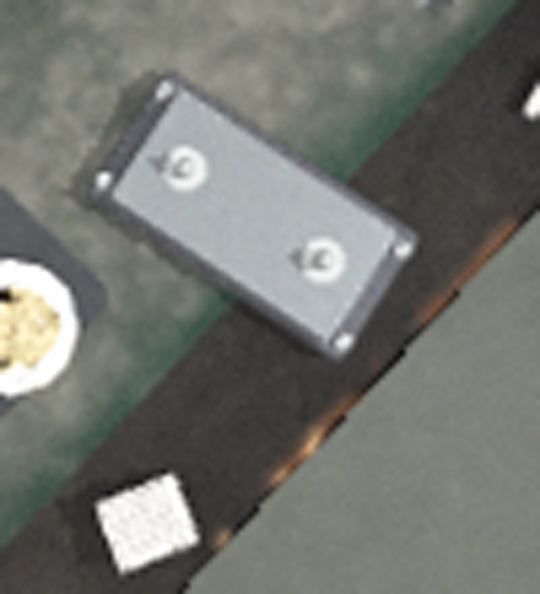

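View pics/s1.png

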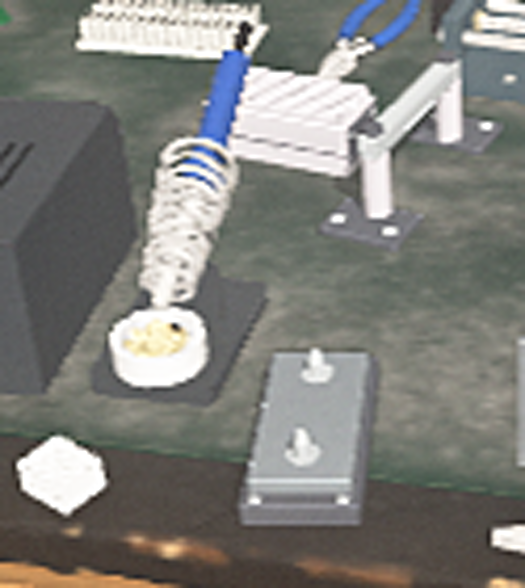

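```bash
cat >> h.py <<'E'
def ray(f,uv):
    K=f['mtx'];T=f['world_to_cam'];R=T[:3,:3];t=T[:3,3]
    d=np.array([(uv[0]-K[0,2])/K[0,0],-(uv[1]-K[1,2])/K[1,1],-1.])
    return -R.T@t, R.T@d
def onz(f,uv,z):
    c,d=ray(f,uv); return c+d*(z-c[2])/d[2]
def proj(f,p):
    K=f['mtx'];T=f['world_to_cam'];q=T[:3,:3]@np.array(p)+T[:3,3]
    return np.array([K[0,0]*q[0]/-q[2]+K[0,2],K[1,1]*-q[1]/-q[2]+K[1,2]])
def load(n): return dict(np.load('/tmp/'+n+'.npz'))
E
python3 - <<'E'
from h import *
f=load('top'); np.set_printoptions(precision=4,suppress=True)
print('cam',ray(f,(0,0))[0])
def z1(p): return ((p[0]+.5)/6-.5+110,(p[1]+.5)/6-.5+130)
def z2(p): return ((p[0]+.5)/5.4-.5+240,(p[1]+.5)/5.4-.5+220)
m=np.array([onz(f,z1(p),.042) for p in [(347,270),(436,386),(193,548),(115,438)]])
print('mod',m,m.mean(0),[np.linalg.norm(m[i]-m[i-3]) for i in range(4)])
F=np.array([onz(f,z1(p),.007) for p in [(345,155),(458,80),(512,158),(400,230)]])
N=np.array([onz(f,z1(p),.007) for p in [(520,430),(640,355),(692,432),(573,513)]])
print('feet',F.mean(0),N.mean(0),np.linalg.norm(F.mean(0)-N.mean(0)),[np.linalg.norm(N[i]-N[i-3]) for i in range(4)])
print('g origin',(F.mean(0)+N.mean(0))/2); d=F.mean(0)-N.mean(0);print('yaw of y',np.arctan2(d[1],d[0]))
B=np.array([onz(f,z2(p),.014) for p in [(165,75),(415,240),(340,355),(90,190)]])
print('plate',B,B.mean(0),[np.linalg.norm(B[i]-B[i-3]) for i in range(4)])
# gauge bar in its ends z .06
for n,p,z in [('heat',(267,317),.018),('choke',(287,139),.01),('reel',(271,108),.056),('ironhandle tip',(174,219),.13)]: print(n,onz(f,p,z))
s=load('side'); print('side cam',ray(s,(0,0))[0]); print(proj(s,[0.6,0.05,0.042]))
E
```

```text
cam [0.4162 0.2337 0.9645]
mod [[0.5947 0.4217 0.042 ]
 [0.5552 0.3921 0.042 ]
 [0.5035 0.4716 0.042 ]
 [0.5403 0.4978 0.042 ]] [0.5484 0.4458 0.042 ] [np.float64(0.04931253186485491), np.float64(0.0948293079219114), np.float64(0.045186179744724685), np.float64(0.09353686647548433)]
feet [0.641  0.4008 0.007 ] [0.5433 0.34   0.007 ] 0.11502611416805454 [np.float64(0.048078231786103896), np.float64(0.032086129137667514), np.float64(0.04870400674864186), np.float64(0.033901420799861026)]
g origin [0.5921 0.3704 0.007 ]
yaw of y 0.5561467947100021
plate [[0.4754 0.2203 0.014 ]
 [0.4129 0.1299 0.014 ]
 [0.3719 0.1588 0.014 ]
 [0.4336 0.2489 0.014 ]] [0.4234 0.1895 0.014 ] [np.float64(0.10981633528410092), np.float64(0.05017575164319465), np.float64(0.10919843127184457), np.float64(0.0506894125015212)]
heat [0.3127 0.2303 0.018 ]
choke [0.67   0.1807 0.01  ]
reel [0.7218 0.2132 0.056 ]
ironhandle tip [0.4974 0.3916 0.13  ]
side cam [ 0.1671 -0.3607  0.5183]
[329.3406 234.8991]
```

Run:
```python
from h import *
from scipy.spatial.transform import Rotation as Ro
np.set_printoptions(precision=4,suppress=True)
f=load('top');s=load('side')
o=r.get_obs();print(Ro.from_rotvec(o['orientation']).as_matrix())
G=np.array([.5921,.3704]);a=.556-np.pi/2;X=np.array([np.cos(a),np.sin(a)]);Y=np.array([-X[1],X[0]])
def g(p): return np.array([(p[:2]-G)@X,(p[:2]-G)@Y])*1000
for n,p,z in [('st',(135,298),.1),('st',(177,262),.1),('st',(235,310),.1),('iron tip',(174,219),.14),('iron mid',(205,245),.12),('choke',(287,139),.01),('reel',(271,108),.056),('rackc',(280,181),.08)]:
    print(n,onz(f,p,z)[:2],g(onz(f,p,z)))
def tri(u1,u2):
    c1,d1=ray(f,u1);c2,d2=ray(s,u2)
    A=np.c_[d1,-d2];k=np.linalg.lstsq(A,c2-c1,rcond=None)[0]
    p,q=c1+d1*k[0],c2+d2*k[1]; return (p+q)/2,np.linalg.norm(p-q)
def zs(p): return (p[0]/4.2+140,p[1]/4.2+140)
def z2(p): return ((p[0]+.5)/5.4-.5+240,(p[1]+.5)/5.4-.5+220)
print('irontip',tri((174,217),zs((245,32))))
print('pin far',tri(z2((190,163)),zs((317,352))))
print('pin near',tri(z2((327,256)),zs((299,433))))
for e in [(-.087,.0027,.021)]: pass
def wp(x,y,z): return np.r_[G+X*x/1000+Y*y/1000,z/1000]
for n,p in [('barmid',wp(0,0,60)),('barL',wp(0,40,60)),('barR',wp(0,-40,60)),('footN',wp(0,-58,7))]: print(n,proj(s,p),(proj(s,p)-140)*4.2, proj(f,p))
```

```text
[[-0.9521  0.3058 -0.0003]
 [ 0.3058  0.9521 -0.0014]
 [-0.0001 -0.0014 -1.    ]]
st [0.3593 0.467 ] [-204.8709 -146.7634]
st [0.4219 0.3915] [-107.7452 -133.4139]
st [0.3349 0.2874] [ -65.2841 -262.2377]
iron tip [0.4964 0.3897] [-66.9117 -71.1086]
iron mid [0.4507 0.338 ] [ -47.1144 -137.1446]
choke [0.67   0.1807] [202.227  -33.9293]
reel [0.7218 0.2132] [201.9615  27.2121]
rackc [0.5701 0.2002] [ 132.9582 -108.5223]
irontip (array([0.5012, 0.3941, 0.1189]), np.float64(0.001760343780144139))
pin far (array([0.441 , 0.2128, 0.0366]), np.float64(0.0024896403902390234))
pin near (array([0.4061, 0.1648, 0.0359]), np.float64(0.003946804397344089))
barmid [238.3667 162.8927] [413.14    96.1491] [191.8397 173.5802]
barL [245.3931 155.9463] [442.6509  66.9747] [181.0474 156.7428]
barR [230.8819 170.2921] [381.704  127.2269] [202.7481 190.5987]
footN [228.6236 192.6234] [372.2193 221.0183] [210.7564 201.8495]
```

Emit:
send_rows(moves=[0, 0, -25, 0, -24, 8, -50, 0, -60, 20, -50, 5, -100, 32, -50, 13, -145, 46, -50, 22, -190, 60, -50, 31, -230, 74, -50, 40.3, -238, 76, -50, 40.3], hand=0, newtons=60)

```text
clock: 1.15
tcp_pos: [0.4616, 0.6391, 0.2788]
orientation: [1.536, 2.736, -0.004]
contact_force: [0.0, -0.4, -0.2]
grip_width: 0.0853
```

```bash
cat >> h.py <<'E'
from scipy.spatial.transform import Rotation as Ro
def tool(dw):
    M=Ro.from_rotvec(r.get_obs()['orientation']).as_matrix(); return M.T@np.array(dw)*1000
def st():
    o=r.get_obs();M=Ro.from_rotvec(o['orientation']).as_matrix()
    print(round(o['clock'],2),o['tcp_pos'].round(4),'yaw_y',np.arctan2(M[1,1],M[0,1]).round(4),'w',o['grip_width'].round(4),'F',o['contact_force'].round(1),'q',o['joints'].round(2)); return o
G=np.array([.5921,.3704]);ga=.556-np.pi/2;GX=np.array([np.cos(ga),np.sin(ga)]);GY=np.array([-GX[1],GX[0]])
def g(p): return np.array([(p[:2]-G)@GX,(p[:2]-G)@GY])*1000
E
python3 - <<'E'
from h import *
np.set_printoptions(precision=4,suppress=True)
o=st(); 
print(tool(np.array([.5275,.4764,.15])-o['tcp_pos']),tool(np.array([.5275,.4764,.005])-o['tcp_pos']))
E
```

```text
Traceback (most recent call last):
  File "h.py", line 23, in st
    print(round(o['clock'],2),o['tcp_pos'].round(4),'yaw_y',np.arctan2(M[1,1],M[0,1]).round(4),'w',o['grip_width'].round(4),'F',o['contact_force'].round(1),'q',o['joints'].round(2)); return o
                                                                                                   ^^^^^^^^^^^^^^^^^^^^^
AttributeError: 'float' object has no attribute 'round'
```

```bash
sed -i "s/o\['grip_width'\].round(4)/round(o['grip_width'],4)/" h.py
python3 - <<'E'
from h import *
np.set_printoptions(precision=4,suppress=True)
o=st(); 
print(tool(np.array([.5275,.4764,.12])-o['tcp_pos']),tool(np.array([.5275,.4764,.005])-o['tcp_pos']))
E
```

```text
1.15 [0.4616 0.6391 0.2788] yaw_y 0.5477 w 0.0853 F [ 0.  -0.4 -0.2] q [-1.15  0.66  0.23  1.17 -0.14  1.33 -0.39]
[-172.5239  -28.4164  159.6236] [-172.008   -28.3431  274.6224]
```

Emit:
send_rows(moves=[-35, -6, 0, 0, -80, -13, 30, 0, -125, -20, 75, 0, -160, -26, 125, 0, -172, -28, 155, 0, -172, -28, 159, 0])

```text
clock: 1.9
tcp_pos: [0.5226, 0.4785, 0.1192]
orientation: [-1.528, -2.744, 0.009]
contact_force: [-0.0, -0.0, 0.1]
grip_width: 0.0856
```

Run:
```python
from h import *
o=st(); f=grab('wrist','w1.png')
```

```text
1.9 [0.5226 0.4785 0.1192] yaw_y 0.5544 w 0.0856 F [-0.  -0.   0.1] q [-0.97  0.65  0.21  1.56 -0.16  0.95 -0.15]
```

View pics/w1.png

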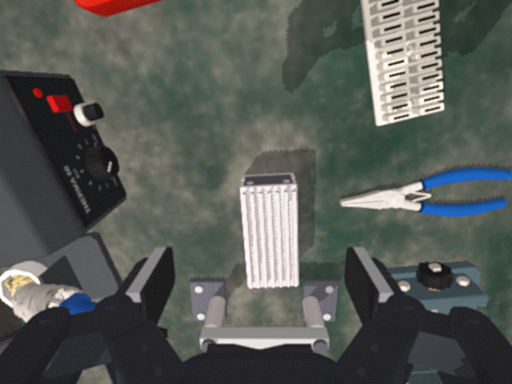

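Run:
```python
from h import *
np.set_printoptions(precision=4,suppress=True)
f=load('wrist')
m=np.array([onz(f,p,.042) for p in [(242,187),(297,185),(299,286),(247,288)]])
c=m.mean(0);print(m,c,g(c));a=(m[3]+m[2]-m[0]-m[1])/2;print(np.linalg.norm(a),np.linalg.norm(m[0]-m[1]),np.arctan2(a[1],a[0]))
F=[onz(f,p,.007) for p in [(207,299),(320,298)]];print([g(x) for x in F])
o=st(); print('tcp g',g(o['tcp_pos']))
```

```text
[[0.5048 0.4788 0.042 ]
 [0.5401 0.5027 0.042 ]
 [0.5935 0.4268 0.042 ]
 [0.5561 0.401  0.042 ]] [0.5486 0.4523 0.042 ] [-92.5358   6.3087]
0.09297929409561421 0.042587877125862046 -0.9727167622274708
[array([ -4.9471, -57.8167]), array([-6.4973, 58.3973])]
1.95 [0.5226 0.4808 0.1206] yaw_y 0.5562 w 0.0849 F [-0.3  0.6 -0.3] q [-0.97  0.65  0.21  1.56 -0.16  0.95 -0.15]
tcp g [-130.4853   -0.7729]
```

Emit:
send_rows(moves=[-2, 4, 25, 0, -2, 4, 55, 0, -2, 4, 85, 0, -2, 4, 105, 0, -2, 4, 114, 0, -2, 4, 114, 0])

```text
clock: 2.7
tcp_pos: [0.5278, 0.4821, 0.0082]
orientation: [-1.525, -2.746, 0.0]
contact_force: [1.0, 0.8, 0.4]
grip_width: 0.085
```

Run:
```python
from h import *
o=st(); print('tcp g',g(o['tcp_pos']));f=grab('wrist','w2.png'); f=grab('side','s2.png')
```

```text
2.7 [0.5278 0.4821 0.0082] yaw_y 0.5569 w 0.085 F [1.  0.8 0.4] q [-0.95  0.79  0.18  1.59 -0.18  0.77 -0.13]
tcp g [-128.80866731    4.38685737]
```

View pics/w2.png

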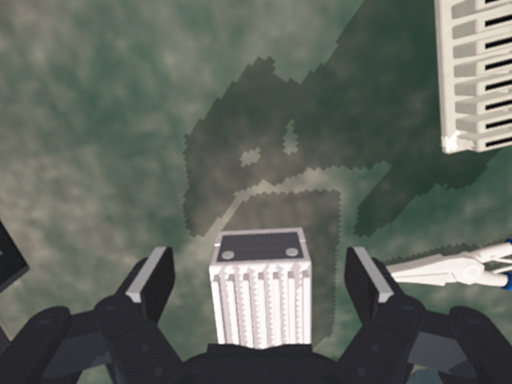

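View pics/s2.png

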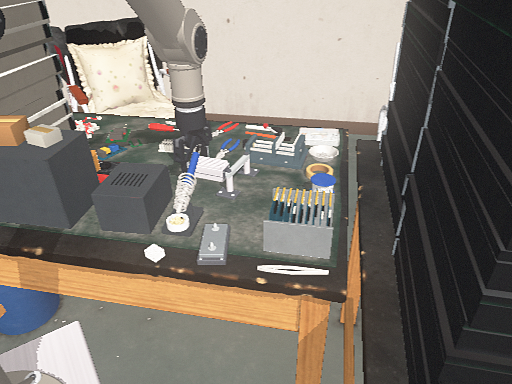

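Emit:
send_rows(moves=[0, 0, 2, 0, 0, 0, 2, 0, 0, 0, 2, 0, 0, 0, 2, 0, 0, 0, 2, 0, 0, 0, 2, 0], hand=1, newtons=40)

```text
clock: 3.55
tcp_pos: [0.5283, 0.4822, 0.0071]
orientation: [1.526, 2.746, 0.002]
contact_force: [-0.6, -0.2, 5.7]
grip_width: 0.0457
```

Run:
```python
from h import *
o=st(); print('tcp g',g(o['tcp_pos']));f=grab('wrist','w3.png')
```

```text
3.55 [0.5283 0.4822 0.0071] yaw_y 0.5566 w 0.0457 F [-0.6 -0.2  5.7] q [-0.95  0.79  0.18  1.6  -0.18  0.77 -0.13]
tcp g [-128.66572881    4.83905494]
```

View pics/w3.png

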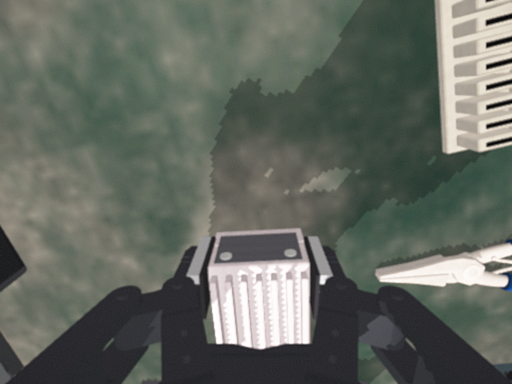

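Emit:
send_rows(moves=[-8, -1, 0, 0, -20, -2, 0, 0, -32, -4, 0, 0, -44, -4, 0, 0, -56, -4, 0, 0, -68, -4, 0, 0, -80, -4, 0, 0, -84, -4, 0, 0])

```text
clock: 4.6
tcp_pos: [0.5685, 0.4101, 0.0071]
orientation: [-1.524, -2.745, -0.004]
contact_force: [-3.4, 5.3, 6.6]
grip_width: 0.0455
```

Run:
```python
from h import *
o=st(); print('tcp g',g(o['tcp_pos']));f=grab('wrist','w4.png');f=grab('side','s4.png')
a=cv2.imread('pics/s4.png');cv2.imwrite('pics/s4z.png',cv2.resize(a[110:230,150:290],None,fx=4.5,fy=4.5,interpolation=cv2.INTER_CUBIC))
```

```text
4.6 [0.5685 0.4101 0.0071] yaw_y 0.557 w 0.0455 F [-3.4  5.3  6.6] q [-0.83  0.77  0.17  1.63 -0.18  0.75 -0.02]
tcp g [-46.16390373   0.94374509]
```

View pics/s4z.png

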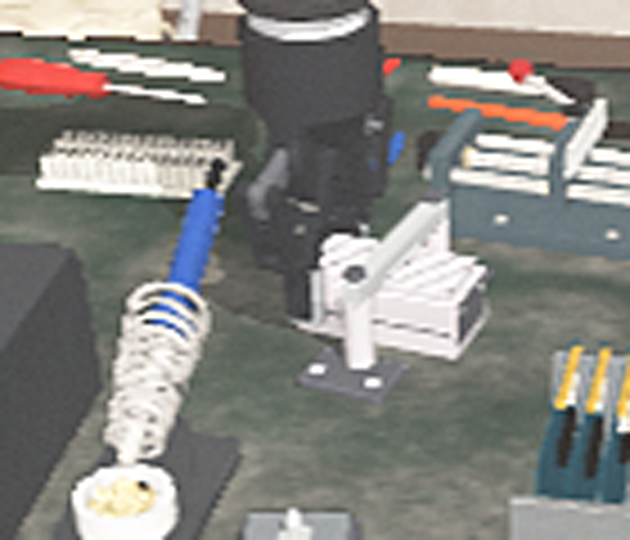

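View pics/w4.png

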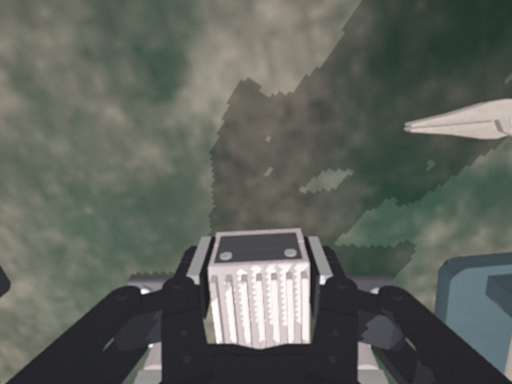

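Emit:
send_rows(moves=[-6, 0, 0, 0, -12, 0, 0, 0, -17, 0, 0, 0, -17, 0, 0, 0, -17, 0, 0, 0])

```text
clock: 5.32
tcp_pos: [0.5775, 0.3959, 0.0071]
orientation: [-1.524, -2.746, -0.004]
contact_force: [-2.0, 3.6, 5.8]
grip_width: 0.0456
```

Run:
```python
from h import *
o=st(); print('tcp g',g(o['tcp_pos']));f=grab('side','s5.png')
a=cv2.imread('pics/s5.png');cv2.imwrite('pics/s5z.png',cv2.resize(a[110:230,150:290],None,fx=4.5,fy=4.5,interpolation=cv2.INTER_CUBIC))
```

```text
5.33 [0.5775 0.3959 0.0071] yaw_y 0.5576 w 0.0456 F [-2.   3.6  5.8] q [-0.8   0.77  0.17  1.64 -0.18  0.75  0.01]
tcp g [-29.34545736   1.00743335]
```

View pics/s5z.png

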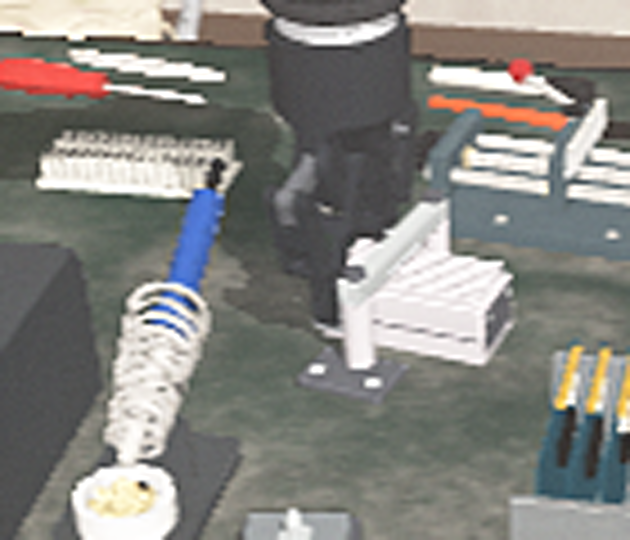

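Emit:
send_rows(moves=[0, 0, 0, 0, 0, 0, 0, 0, 0, 0, 0, 0, 3, 0, -10, 0, 5, 0, -35, 0, 5, 0, -75, 0, 5, 0, -110, 0, 5, 0, -110, 0], hand=0)

```text
clock: 6.38
tcp_pos: [0.5772, 0.3997, 0.1207]
orientation: [1.525, 2.744, 0.01]
contact_force: [-0.0, 0.9, -0.2]
grip_width: 0.0854
```

Run:
```python
from h import *
o=st(); print('tcp g',g(o['tcp_pos']));f=grab('side','s6.png');w=grab('wrist','w6.png')
a=cv2.imread('pics/s6.png');cv2.imwrite('pics/s6z.png',cv2.resize(a[110:230,150:290],None,fx=4.5,fy=4.5,interpolation=cv2.INTER_CUBIC))
```

```text
6.38 [0.5772 0.3997 0.1207] yaw_y 0.5565 w 0.0854 F [-0.   0.9 -0.2] q [-0.83  0.63  0.21  1.59 -0.15  0.93 -0.02]
tcp g [-32.75962469   2.79119043]
```

View pics/s6z.png

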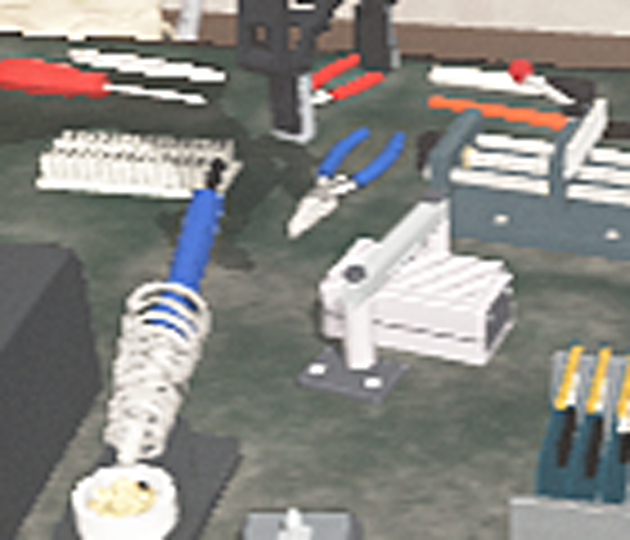

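View pics/w6.png

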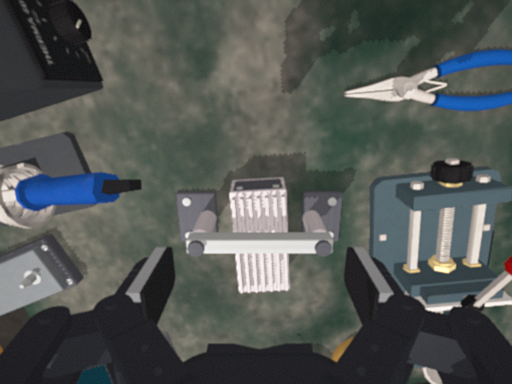

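Run:
```python
from h import *
np.set_printoptions(precision=4,suppress=True)
f=load('wrist');s=load('side')
m=np.array([onz(f,p,.042) for p in [(230,192),(286,190),(289,290),(238,293)]])
print([g(x) for x in m],g(m.mean(0)))
print('bar ends',g(onz(f,(197,248),.064)),g(onz(f,(323,247),.064)))
for p in [(485,362),(517,320)]: print(g(onz(s,(p[0]/4.5+150,p[1]/4.5+110),0)))
print(tool(np.r_[G+GX*.046+GY*.002,.12]-r.get_obs()['tcp_pos']))
```

```text
[array([-38.8225, -22.2336]), array([-40.4296,  21.232 ]), array([51.9088, 26.5395]), array([ 54.9381, -18.0977])] [6.8987 1.8601]
bar ends [ -2.2889 -45.9918] [-2.9804 47.977 ]
[ 56.8265 -11.5624]
[55.4122 36.2329]
[-78.8015   1.7166  -3.2529]
```

Emit:
send_rows(moves=[-25, 1, 0, 0, -55, 2, 0, 0, -78, 2, 10, 0, -78, 2, 40, 0, -78, 2, 80, 0, -78, 2, 105, 0, -78, 2, 113, 0, -78, 2, 113, 0])

```text
clock: 7.48
tcp_pos: [0.6181, 0.3322, 0.0026]
orientation: [-1.526, -2.745, 0.002]
contact_force: [0.3, 1.1, 0.7]
grip_width: 0.0856
```

Run:
```python
from h import *
o=st(); print('tcp g',g(o['tcp_pos']));f=grab('side','s7.png');w=grab('wrist','w7.png')
a=cv2.imread('pics/s7.png');cv2.imwrite('pics/s7z.png',cv2.resize(a[110:230,150:290],None,fx=4.5,fy=4.5,interpolation=cv2.INTER_CUBIC))
```

```text
7.47 [0.6181 0.3322 0.0026] yaw_y 0.556 w 0.0856 F [0.3 1.1 0.7] q [-0.7   0.78  0.18  1.63 -0.18  0.75  0.12]
tcp g [46.19683424  1.8733093 ]
```

View pics/s7z.png

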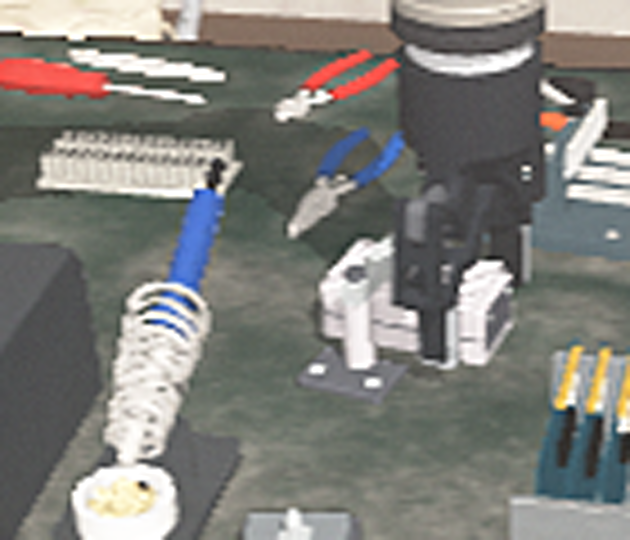

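View pics/w7.png

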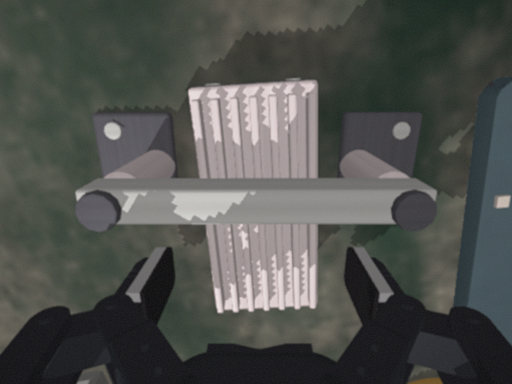

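Emit:
send_rows(moves=[0, 0, -4, 0, 0, 0, -4, 0, 0, 0, -4, 0, 0, 0, -4, 0, 0, 0, -4, 0, 0, 0, -4, 0], hand=1, newtons=40)

```text
clock: 8.32
tcp_pos: [0.6191, 0.3337, 0.0089]
orientation: [1.525, 2.745, 0.004]
contact_force: [0.1, -0.6, 5.6]
grip_width: 0.0453
```

Run:
```python
from h import *
o=st(); print('tcp g',g(o['tcp_pos']));w=grab('wrist','w8.png')
```

```text
8.32 [0.6191 0.3337 0.0089] yaw_y 0.5568 w 0.0453 F [ 0.1 -0.6  5.6] q [-0.7   0.77  0.18  1.63 -0.18  0.75  0.12]
tcp g [45.46999297  3.58322905]
```

View pics/w8.png

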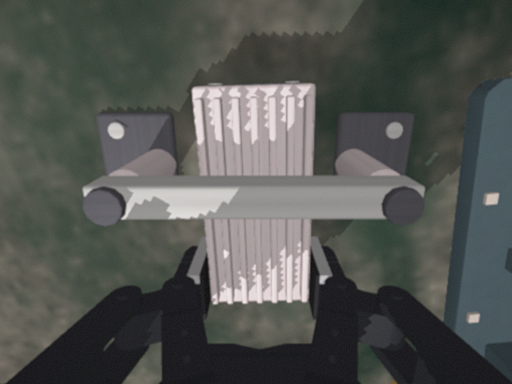

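Emit:
send_rows(moves=[-5, 0, 0, 0, -15, 0, 0, 0, -26, 0, 0, 0, -37, 0, 0, 0, -48, 0, 0, 0, -59, 0, 0, 0, -66, 0, 0, 0, -68, 0, 0, 0])

```text
clock: 9.38
tcp_pos: [0.6539, 0.2784, 0.0089]
orientation: [-1.523, -2.746, -0.006]
contact_force: [-4.4, 6.4, 7.5]
grip_width: 0.0454
```

Emit:
send_rows(moves=[0, 0, 0, 0, 0, 0, 0, 0, 0, 0, 0, 0])

```text
clock: 9.75
tcp_pos: [0.654, 0.2784, 0.0089]
orientation: [-1.523, -2.747, -0.006]
contact_force: [-2.7, 4.0, 5.6]
grip_width: 0.0454
```

Run:
```python
from h import *
np.set_printoptions(precision=4,suppress=True)
o=st(); print('tcp g',g(o['tcp_pos']));w=grab('wrist','w9.png');f=grab('side','s9.png');f=grab('top','t9.png')
a=cv2.imread('pics/s9.png');cv2.imwrite('pics/s9z.png',cv2.resize(a[110:230,170:310],None,fx=4.5,fy=4.5,interpolation=cv2.INTER_CUBIC))
```

```text
9.75 [0.654  0.2784 0.0089] yaw_y 0.5582 w 0.0454 F [-2.7  4.   5.6] q [-0.6   0.78  0.17  1.61 -0.18  0.77  0.21]
tcp g [110.7802   4.0002]
```

View pics/w9.png

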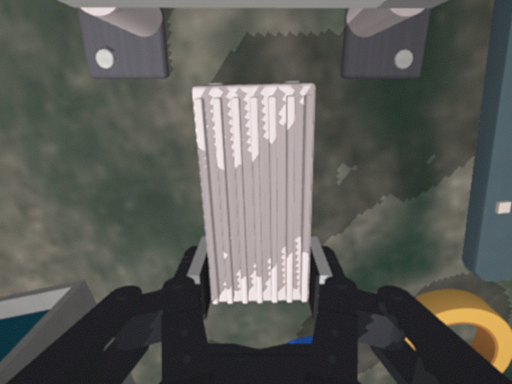

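View pics/s9z.png

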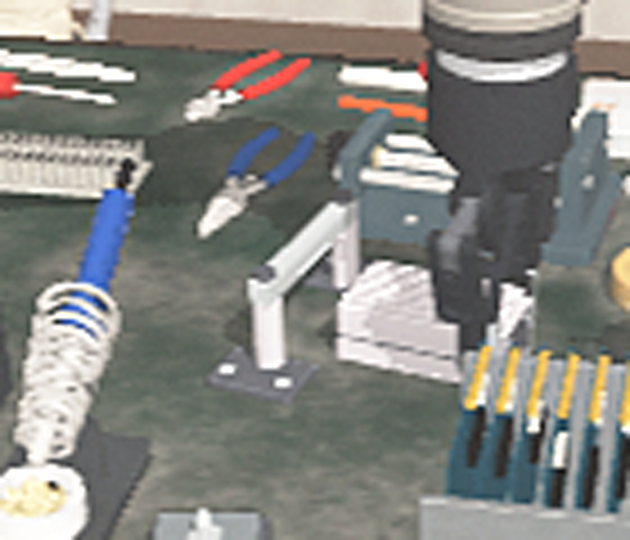

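View pics/t9.png

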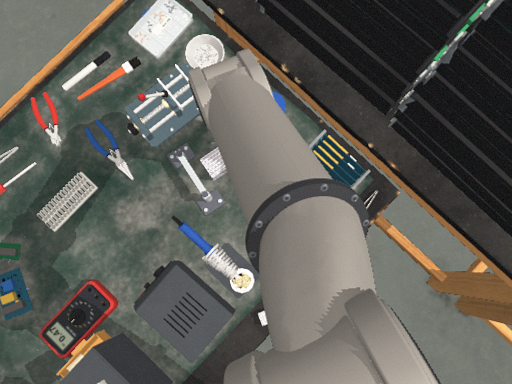

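Run:
```python
from h import *
np.set_printoptions(precision=4,suppress=True)
f=load('wrist')
m=np.array([onz(f,p,.042) for p in [(194,90),(314,88),(308,301),(212,303)]])
print([g(x) for x in m],g(m.mean(0)))
for p in [(82,78),(166,76),(344,76),(427,77)]: print('feet edge (25)',g(onz(f,p,.007)))
```

```text
[array([ 29.1431, -20.1538]), array([28.3966, 21.6921]), array([117.8835,  24.4161]), array([118.9323, -18.1847])] [73.5889  1.9424]
feet edge (25) [ 24.1649 -77.7734]
feet edge (25) [ 23.2325 -39.5816]
feet edge (25) [23.0585 41.2218]
feet edge (25) [23.4031 79.0734]
```

Emit:
send_rows(moves=[0, 0, 0, 0, 0, 0, 0, 0, 0, 0, 0, 0, 8, -1, 0, 0, 18, -1, 0, 0, 28, -1, 0, 0, 35, -1, 0, 0, 35, -1, 0, 0], hand=0)

```text
clock: 10.9
tcp_pos: [0.634, 0.3057, 0.0073]
orientation: [-1.523, -2.747, -0.0]
contact_force: [0.2, -0.7, -0.3]
grip_width: 0.0853
```

Run:
```python
from h import *
np.set_printoptions(precision=4,suppress=True)
o=st(); print('tcp g',g(o['tcp_pos']));w=grab('wrist','w10.png')
```

```text
10.9 [0.634  0.3057 0.0073] yaw_y 0.5581 w 0.0853 F [ 0.2 -0.7 -0.3] q [-0.66  0.78  0.18  1.63 -0.18  0.76  0.16]
tcp g [77.0291  1.4472]
```

View pics/w10.png

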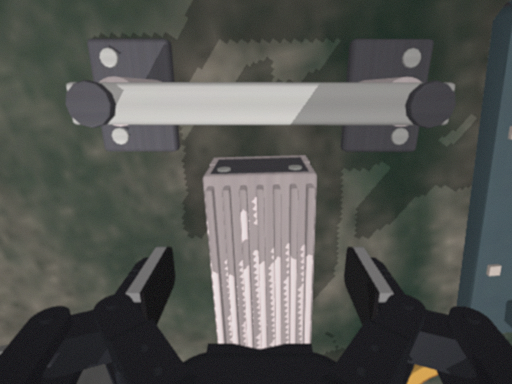

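Emit:
send_rows(moves=[2, 0, -1, 0, 2, 0, -1, 0, 2, 0, -1, 0, 2, 0, -1, 0, 2, 0, -1, 0, 2, 0, -1, 0], hand=1, newtons=60)

```text
clock: 11.7
tcp_pos: [0.6344, 0.3063, 0.0089]
orientation: [1.526, 2.745, 0.002]
contact_force: [0.8, -0.6, 6.5]
grip_width: 0.0449
```

Run:
```python
from h import *
np.set_printoptions(precision=4,suppress=True)
o=st(); print('tcp g',g(o['tcp_pos']));w=grab('wrist','w11.png')
```

```text
11.7 [0.6344 0.3063 0.0089] yaw_y 0.5563 w 0.0449 F [ 0.8 -0.6  6.5] q [-0.66  0.77  0.18  1.62 -0.18  0.76  0.16]
tcp g [76.7598  2.0925]
```

View pics/w11.png

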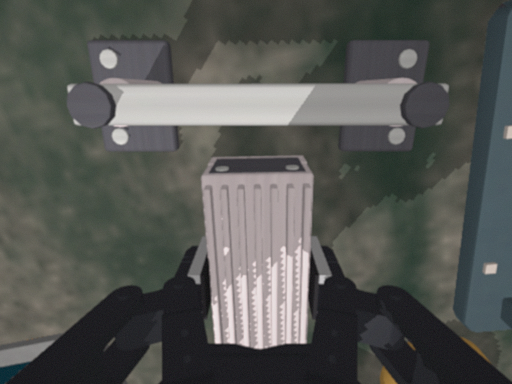

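Run:
```python
import cv2
a=cv2.imread('pics/w11.png');cv2.imwrite('pics/w11z.png',cv2.resize(a[140:260,190:330],None,fx=5,fy=5,interpolation=cv2.INTER_CUBIC))
```

```text
(no output)
```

View pics/w11z.png

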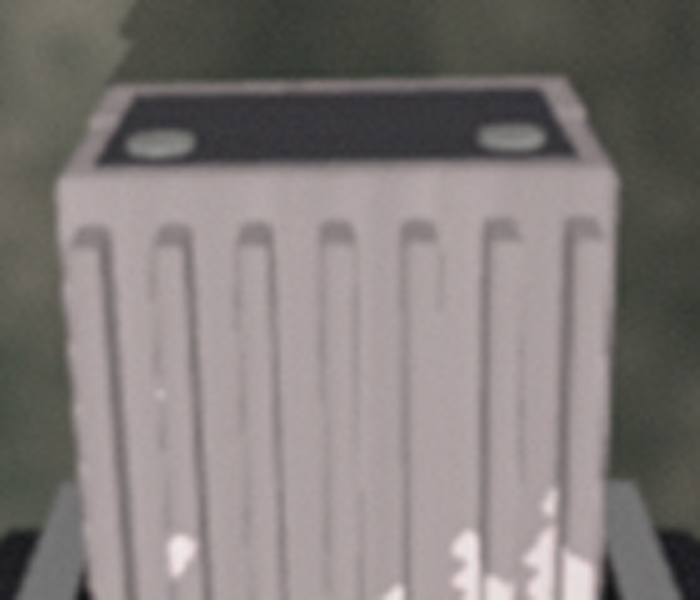

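Emit:
send_rows(moves=[0, 0, -8, 0, 0, 0, -25, 0, 0, 0, -50, 0, 0, 0, -85, 0, 0, 0, -120, 0, 0, 0, -150, 0, 0, 0, -160, 0, 0, 0, -160, 0])

```text
clock: 12.75
tcp_pos: [0.6334, 0.3062, 0.1686]
orientation: [1.526, 2.746, 0.001]
contact_force: [-0.1, -0.1, -3.5]
grip_width: 0.0455
```

Run:
```python
from h import *
np.set_printoptions(precision=4,suppress=True)
o=st(); print('tcp g',g(o['tcp_pos']));w=grab('wrist','w12.png');f=grab('side','s12.png')
a=cv2.imread('pics/s12.png');cv2.imwrite('pics/s12z.png',cv2.resize(a[50:190,170:330],None,fx=4.2,fy=4.2,interpolation=cv2.INTER_CUBIC))
print(tool(np.array([.4235,.189,.17])-o['tcp_pos']))
```

```text
12.75 [0.6334 0.3062 0.1686] yaw_y 0.5567 w 0.0455 F [-0.1 -0.1 -3.5] q [-0.69  0.59  0.22  1.55 -0.14  1.02  0.13]
tcp g [76.3701  1.2004]
[  11.462  -240.1406   -0.7905]
```

View pics/s12z.png

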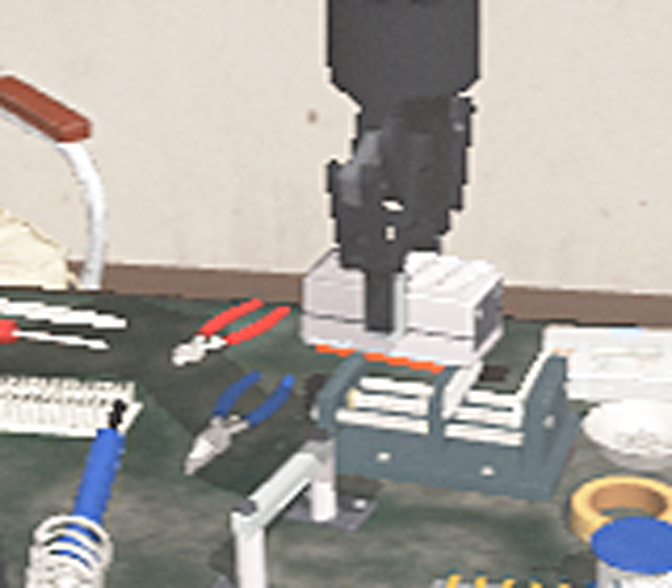

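View pics/w12.png

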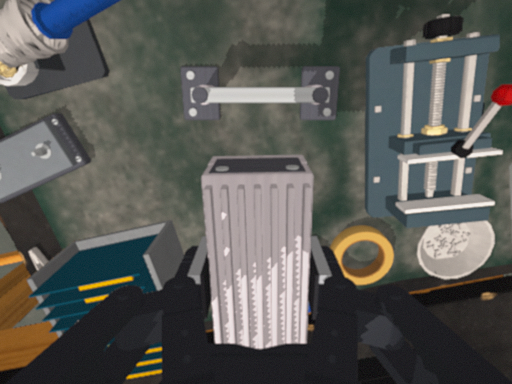

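Emit:
send_rows(moves=[-5, -15, 0, 0, -12, -45, 0, 0, -22, -80, 0, 0, -32, -115, 0, 0, -38, -145, 0, 0, -40, -165, 0, 0, -40, -170, 0, 0, -40, -170, 0, 0])

```text
clock: 13.85
tcp_pos: [0.5104, 0.1828, 0.1679]
orientation: [-1.525, -2.746, 0.0]
contact_force: [0.1, 0.6, -3.1]
grip_width: 0.0453
```

Run:
```python
from h import *
np.set_printoptions(precision=4,suppress=True)
o=st();w=grab('wrist','w13.png');f=grab('side','s13.png')
a=cv2.imread('pics/w13.png');cv2.imwrite('pics/w13z.png',cv2.resize(a[50:190,150:310],None,fx=4.2,fy=4.2,interpolation=cv2.INTER_CUBIC))
```

```text
13.85 [0.5104 0.1828 0.1679] yaw_y 0.5569 w 0.0453 F [ 0.1  0.6 -3.1] q [-0.65  0.34  0.23  1.95 -0.1   0.87  0.19]
```

View pics/w13.png

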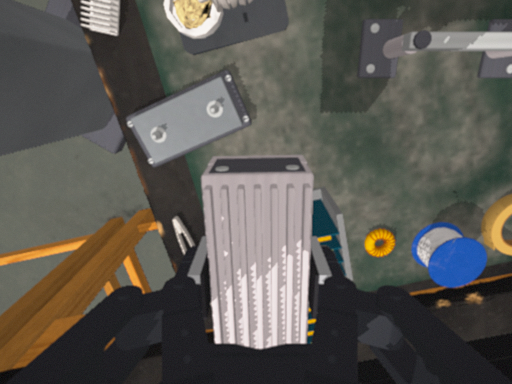

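View pics/w13z.png

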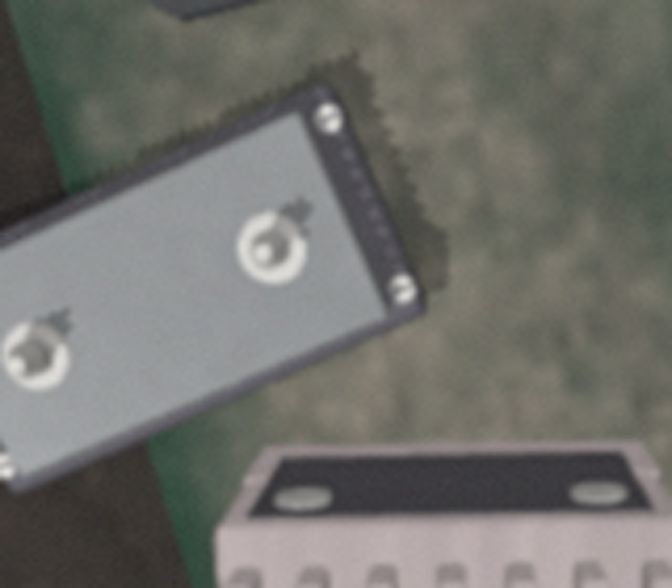

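Run:
```python
from h import *
np.set_printoptions(precision=4,suppress=True)
w=load('wrist');o=r.get_obs();tcp=o['tcp_pos'];M=Ro.from_rotvec(o['orientation']).as_matrix()
# use nominal level axes
p1=onz(w,(214.6,108.6),.0225);p2=onz(w,(158.4,134.3),.0225)
print('pins',p1,p2,np.linalg.norm(p1-p2),'mid',(p1+p2)/2,'ang',np.arctan2(*(p1-p2)[[1,0]]))
def zz(p): return (p[0]/4.2+149.9,p[1]/4.2+49.9)
C=[onz(w,zz(p),.014) for p in [(325,85),(427,310),(15,492)]]; print('plate',C,[np.linalg.norm(C[1]-C[0]),np.linalg.norm(C[1]-C[2])],(C[0]+C[2])/2)
# top-camera check with ring centres
# module rear edge in tool frame; module underside at tcp z - .0089 => top at tcp z +.033
c,_=ray(w,(0,0)); print('cam rel tool',M.T@(c-tcp))
for zt in (.042-.0089,):
    e=[onz(w,p,tcp[2]+zt) for p in [(202,175.6),(313.4,174.4)]]
    e=[M.T@(x-tcp)*1000 for x in e]; print(e,np.linalg.norm(e[0]-e[1]))
for zt in (-.0089,):
    e=[onz(w,p,tcp[2]+zt) for p in [(190+110/5,140+82/5),(190+568/5,140+77/5)]]
    e=[M.T@(x-tcp)*1000 for x in e]; print('bot',e,np.linalg.norm(e[0]-e[1]))
f=dict(np.load('/tmp/top.npz'))
def z2(p): return ((p[0]+.5)/5.4-.5+240,(p[1]+.5)/5.4-.5+220)
q1=onz(f,z2((184,167)),.0225);q2=onz(f,z2((323,260)),.0225);print('top pins',q1,q2,(q1+q2)/2,np.linalg.norm(q1-q2),np.arctan2(*(q1-q2)[[1,0]]))
s=load('side')
for p in [(317,377),(302,457)]:
  print('side ring',onz(s,(p[0]/4.2+139.6,p[1]/4.2+139.6),.0225))
```

```text
pins [0.44   0.2148 0.0225] [0.4059 0.1655 0.0225] 0.05998652279282427 mid [0.4229 0.1901 0.0225] ang 0.9656189149997987
plate [array([0.4324, 0.25  , 0.014 ]), array([0.4768, 0.2203, 0.014 ]), array([0.4144, 0.1301, 0.014 ])] [np.float64(0.05343761873055782), np.float64(0.10973098640581727)] [0.4234 0.19   0.014 ]
cam rel tool [ 0.0822 -0.0018 -0.1424]
[array([ 50.7347, -23.6425, -33.1114]), array([ 51.1856,  18.7366, -33.0938])] 42.38147932221304
bot [array([ 48.9499, -26.2458,   8.8875]), array([49.4477, 20.9885,  8.9072])] 47.236902109163125
top pins [0.4411 0.2142 0.0225] [0.4064 0.1645 0.0225] [0.4237 0.1894 0.0225] 0.060593121636399516 0.9618390447536119
side ring [0.4381 0.2141 0.0225]
side ring [0.4039 0.1659 0.0225]
```

Run:
```python
import cv2
a=cv2.imread('pics/s13.png');cv2.imwrite('pics/s13z.png',cv2.resize(a[90:220,190:330],None,fx=5,fy=5,interpolation=cv2.INTER_CUBIC))
```

```text
(no output)
```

View pics/s13z.png

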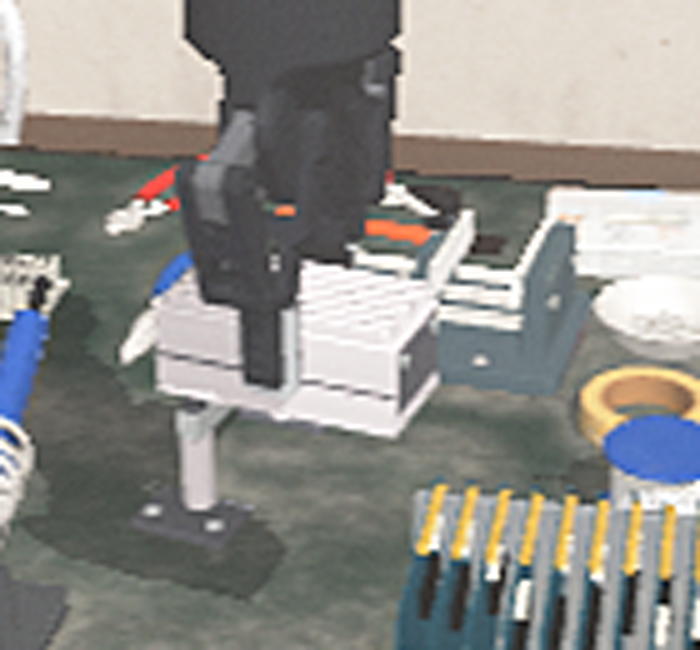

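Run:
```python
from h import *
np.set_printoptions(precision=4,suppress=True)
s=load('side');o=r.get_obs();tcp=np.array([.5104,.1828,.1679]);M=Ro.from_rotvec(o['orientation']).as_matrix()
def zz(p): return (p[0]/5+189.6,p[1]/5+89.6)
for ps,z in [([(155,391),(393,438)],-.0089),([(157,302),(397,346)],.0331)]:
  e=[M.T@(onz(s,zz(p),tcp[2]+z)-tcp)*1000 for p in ps]; print(e,np.linalg.norm(e[0]-e[1]),(e[0]+e[1])/2)
f=load('side')
```

```text
[array([ 53.1143, -23.2562,   8.8886]), array([-43.9859, -20.801 ,   8.8927])] 97.13125243203567 [  4.5642 -22.0286   8.8907]
[array([ 45.5821, -29.5255, -33.1137]), array([-48.485 , -27.7512, -33.1101])] 94.08382916735303 [ -1.4514 -28.6384 -33.1119]
```

Run:
```python
from h import *
np.set_printoptions(precision=4,suppress=True)
o=st(); print(tool(np.array([.4233,.1897,.15])-np.array([.5104,.1828,.1679])))
```

```text
13.95 [0.511  0.1832 0.1681] yaw_y 0.5573 w 0.0449 F [-0.5 -0.6 -3.7] q [-0.65  0.34  0.23  1.95 -0.1   0.87  0.19]
[ 51.9258 -70.2768  17.8691]
```

Emit:
send_rows(moves=[5, -8, 0, 8, 14, -20, 0, 18, 24, -33, 0, 28, 33, -46, 0, 38, 41, -57, 0, 48, 47, -65, 0, 58, 51, -69, 0, 66.7, 52, -70, 0, 66.7])

```text
clock: 14.95
tcp_pos: [0.4237, 0.1904, 0.1684]
orientation: [2.782, 1.459, 0.001]
contact_force: [0.5, -0.2, -2.9]
grip_width: 0.0446
```

Run:
```python
from h import *
o=st();f=grab('side','s14.png');f=grab('top','t14.png')
a=cv2.imread('pics/s14.png');cv2.imwrite('pics/s14z.png',cv2.resize(a[130:280,130:270],None,fx=4,fy=4,interpolation=cv2.INTER_CUBIC))
```

```text
14.95 [0.4237 0.1904 0.1684] yaw_y -0.6049 w 0.0446 F [ 0.5 -0.2 -2.9] q [-0.95  0.22  0.45  2.13 -0.13  0.82 -1.02]
```

View pics/s14z.png

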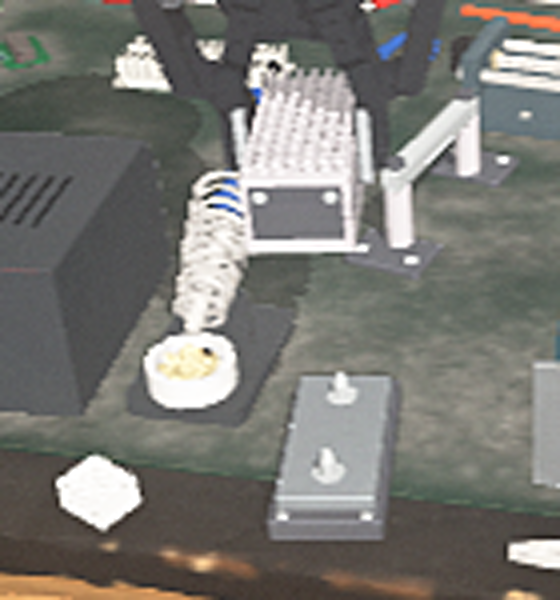

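View pics/t14.png

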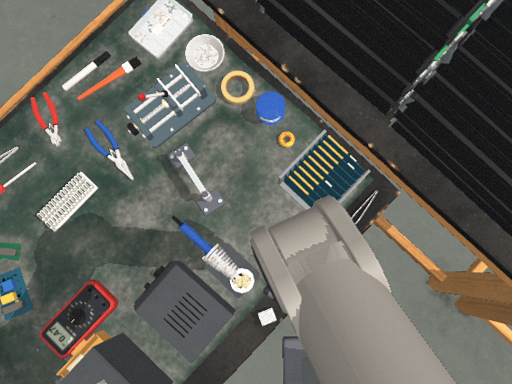

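Run:
```python
from h import *
np.set_printoptions(precision=4,suppress=True)
f=load('top')
for n,p,z in [('cup R edge',(254,280),.06),('cup',(242,281),.06),('coil',(232,262),.08),('sb corner',(250,268),.012),('sb',(262,290),.012)]:
    q=onz(f,p,z); print(n,q,tool(q-np.array([.4233,.1897,z])))
```

```text
cup R edge [0.3857 0.2534 0.06  ] [ 31.067  -67.1263  -0.0166]
cup [0.3843 0.276  0.06  ] [ 48.8911 -81.1384  -0.017 ]
coil [0.42   0.2931 0.08  ] [ 83.2115 -61.3948  -0.0004]
sb corner [0.4077 0.2619 0.012 ] [ 50.6325 -53.8169  -0.0064]
sb [0.3643 0.239  0.012 ] [  7.0642 -76.58    -0.0266]
```

Emit:
send_rows(moves=[0, 0, 15, 0, 0, 0, 40, 0, 0, 0, 65, 0, 0, 0, 85, 0, 0, 0, 98, 0, 0, 0, 106, 0, 0, 0, 106, 0])

```text
clock: 15.92
tcp_pos: [0.4234, 0.1894, 0.0619]
orientation: [2.784, 1.455, -0.001]
contact_force: [-0.4, -0.1, -2.5]
grip_width: 0.0448
```

Run:
```python
from h import *
o=st();f=grab('side','s15.png');f=grab('wrist','w15.png')
a=cv2.imread('pics/s15.png');cv2.imwrite('pics/s15z.png',cv2.resize(a[190:275,175:255],None,fx=7,fy=7,interpolation=cv2.INTER_CUBIC))
```

```text
15.93 [0.4234 0.1894 0.0619] yaw_y -0.6075 w 0.0448 F [-0.4 -0.1 -2.5] q [-0.86  0.41  0.37  2.2  -0.27  0.57 -0.9 ]
```

View pics/s15z.png

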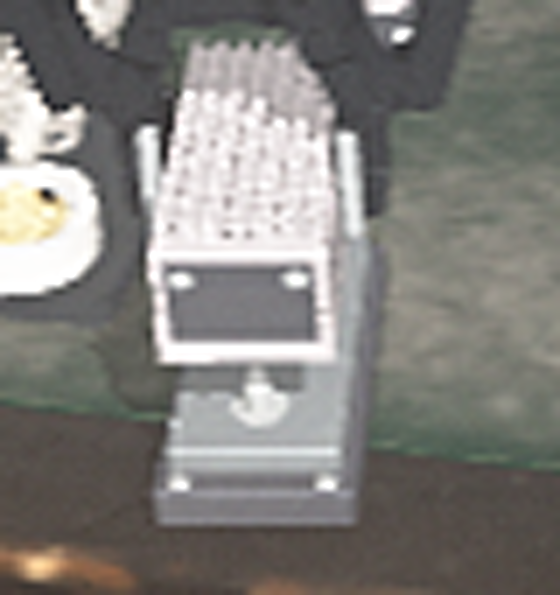

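View pics/w15.png

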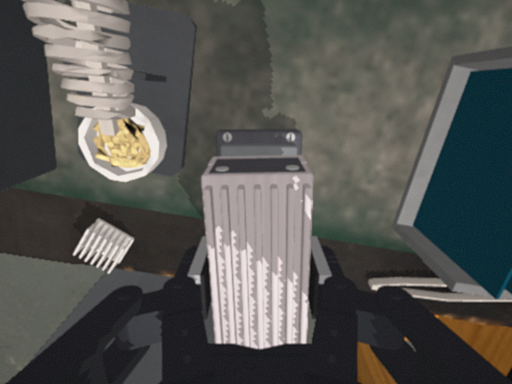

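Run:
```python
import cv2
a=cv2.imread('pics/w15.png');cv2.imwrite('pics/w15z.png',cv2.resize(a[120:200,190:330],None,fx=5.5,fy=5.5,interpolation=cv2.INTER_CUBIC))
```

```text
(no output)
```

View pics/w15z.png

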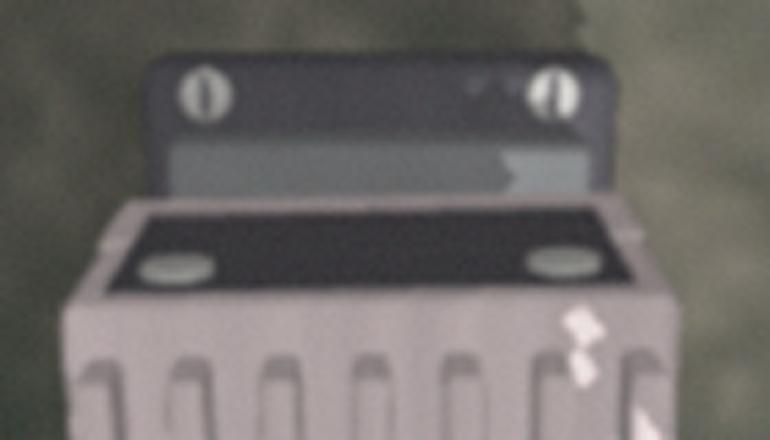

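Run:
```python
from h import *
np.set_printoptions(precision=2,suppress=True)
w=load('wrist');s=load('side');o=r.get_obs();tcp=o['tcp_pos'];M=Ro.from_rotvec(o['orientation']).as_matrix()
def zz(p): return (p[0]/5.5+189.6,p[1]/5.5+119.6)
def T(f,p,z): return M.T@(onz(f,p,z)-tcp)*1000
print('screws',T(w,zz((206,96)),.015),T(w,zz((553,96)),.015))
print('plate sides', T(w,zz((149,110)),.014),T(w,zz((615,110)),.014),'end',T(w,zz((380,55)),.014))
print('pad end',T(w,zz((380,143)),.022), T(w,zz((168,160)),.022),T(w,zz((588,160)),.022))
zb=tcp[2]-.0089
print('mod bottom',T(w,zz((126,203)),zb),T(w,zz((608,197)),zb)); print('mod top',T(w,zz((65,305)),zb+.042),T(w,zz((678,298)),zb+.042))
def z7(p): return (p[0]/7+174.6,p[1]/7+189.6)
print('side: mod bot',T(s,z7((160,363)),zb),T(s,z7((334,362)),zb))
print('side: mod top',T(s,z7((147,250)),zb+.042),T(s,z7((329,247)),zb+.042))
print('side: plate',T(s,z7((157,490)),.014),T(s,z7((357,490)),.014), 'screws',T(s,z7((180,485)),.0155),T(s,z7((328,485)),.0155))
print('side: plate bottom',T(s,z7((157,524)),0),T(s,z7((357,524)),.0))
print('pin ring',T(s,z7((258,408)),.0225))
print('pad end edge',T(s,z7((165,455)),.022),T(s,z7((340,455)),.022))
```

```text
screws [ 51.66 -21.02  47.72] [51.65 19.03 47.74]
plate sides [ 49.88 -27.82  48.72] [49.87 26.4  48.74] end [56.2  -0.93 48.73]
pad end [47.48 -0.92 40.73] [ 45.56 -24.79  40.72] [45.56 22.49 40.73]
mod bottom [ 47.67 -24.67   8.93] [48.23 20.52  8.95]
mod top [ 49.77 -22.52 -33.07] [ 50.27  19.84 -33.05]
side: mod bot [-47.41 -24.51   8.85] [-47.04  21.74   8.87]
side: mod top [-52.85 -22.79 -33.15] [-51.75  23.67 -33.14]
side: plate [-53.28 -28.5   48.64] [-53.19  25.93  48.65] screws [-52.93 -22.13  47.14] [-52.86  18.12  47.15]
side: plate bottom [-51.71 -30.16  62.64] [-51.59  24.93  62.65]
pin ring [-29.5   -3.05  40.16]
pad end edge [-48.14 -26.26  40.64] [-48.1   21.37  40.65]
```

Emit:
send_rows(moves=[0, 0, 8, 0, 0, 0, 14, 0, 0, 0, 18, 0, 0, 0, 20, 0, 0, 0, 22, 0, 0, 0, 22, 0])

```text
clock: 16.77
tcp_pos: [0.4235, 0.1896, 0.0402]
orientation: [2.784, 1.455, -0.0]
contact_force: [0.2, 0.2, -3.2]
grip_width: 0.0452
```

Run:
```python
from h import *
o=st();print(o['moment']);f=grab('side','s16.png')
a=cv2.imread('pics/s16.png');cv2.imwrite('pics/s16z.png',cv2.resize(a[190:275,175:255],None,fx=7,fy=7,interpolation=cv2.INTER_CUBIC))
```

```text
16.77 [0.4235 0.1896 0.0402] yaw_y -0.6075 w 0.0452 F [ 0.2  0.2 -3.2] q [-0.83  0.46  0.34  2.21 -0.3   0.52 -0.87]
[-0.00128064  0.01781461 -0.0155749 ]
```

View pics/s16z.png

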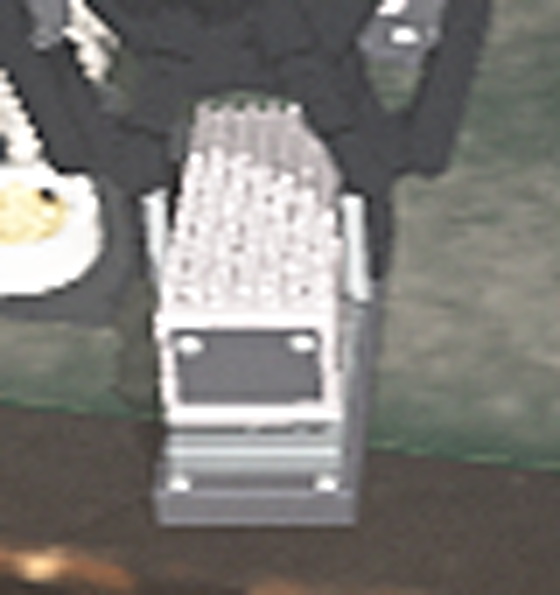

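Emit:
send_rows(moves=[0, 0, 2, 0, 0, 0, 4, 0, 0, 0, 6, 0, 0, 0, 7.5, 0, 0, 0, 7.5, 0, 0, 0, 7.5, 0])

```text
clock: 17.58
tcp_pos: [0.4235, 0.1896, 0.0328]
orientation: [2.784, 1.455, 0.0]
contact_force: [0.2, 0.2, -2.7]
grip_width: 0.0454
```

Run:
```python
from h import *
o=st();print(o['moment'])
```

```text
17.57 [0.4235 0.1896 0.0328] yaw_y -0.6076 w 0.0454 F [ 0.2  0.2 -2.7] q [-0.83  0.47  0.33  2.21 -0.31  0.5  -0.86]
[-0.03054574 -0.00774104 -0.02374704]
```

Free so far; the last 2 mm until the force shows the pad.

Emit:
send_rows(moves=[0, 0, 0.7, 0, 0, 0, 1.4, 0, 0, 0, 2, 0, 0, 0, 2.4, 0, 0, 0, 2.4, 0])

```text
clock: 18.2
tcp_pos: [0.4235, 0.1896, 0.0309]
orientation: [-2.784, -1.455, -0.0]
contact_force: [-2.1, -0.2, 6.8]
grip_width: 0.0452
```

Run:
```python
from h import *
o=st();print(o['moment']);f=grab('side','s17.png')
a=cv2.imread('pics/s17.png');cv2.imwrite('pics/s17z.png',cv2.resize(a[190:275,175:255],None,fx=7,fy=7,interpolation=cv2.INTER_CUBIC))
```

```text
18.2 [0.4235 0.1896 0.0309] yaw_y -0.6076 w 0.0452 F [-2.1 -0.2  6.8] q [-0.82  0.47  0.33  2.22 -0.31  0.49 -0.86]
[-0.20329558  0.40028184  0.06544664]
```

View pics/s17z.png

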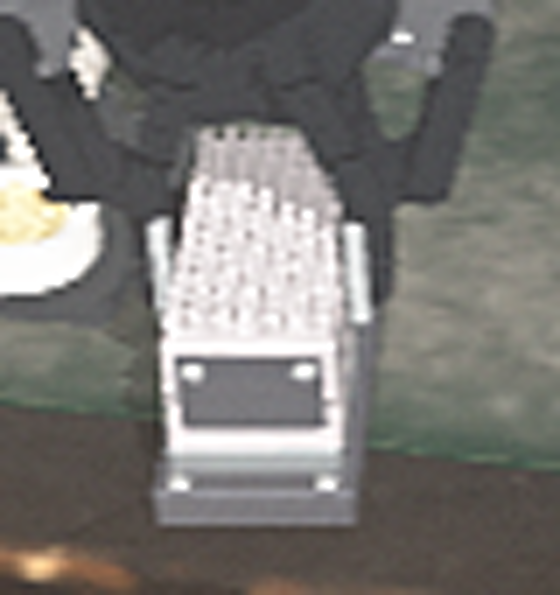

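Emit:
send_rows(moves=[0, 0, 0, 0, 0, 0, 0, 0, 0, 0, 0, 0, 0, 0, 0, 0, 0, 0, 0, 0], hand=0.15)

```text
clock: 18.88
tcp_pos: [0.4234, 0.1896, 0.0303]
orientation: [2.784, 1.455, -0.0]
contact_force: [0.2, 0.4, -0.4]
grip_width: 0.0722
```

Run:
```python
from h import *
o=st();print(o['moment']);f=grab('wrist','w18.png')
```

```text
18.88 [0.4234 0.1896 0.0303] yaw_y -0.6076 w 0.0722 F [ 0.2  0.4 -0.4] q [-0.82  0.47  0.33  2.22 -0.31  0.49 -0.86]
[ 0.01290743 -0.04330241  0.00085309]
```

View pics/w18.png

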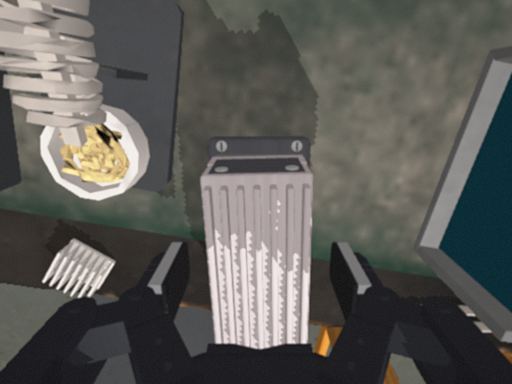

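Released and free on both sides; raise straight up.

Emit:
send_rows(moves=[0, 0, -6, 0, 0, 0, -20, 0, 0, 0, -45, 0, 0, 0, -80, 0, 0, 0, -120, 0, 0, 0, -160, 0, 0, 0, -180, 0, 0, 0, -180, 0])

```text
clock: 19.92
tcp_pos: [0.4243, 0.19, 0.2125]
orientation: [-2.783, -1.454, -0.007]
contact_force: [-0.3, 0.2, -0.0]
grip_width: 0.0727
```

Run:
```python
from h import *
o=st();f=grab('side','s19.png');w=grab('wrist','w19.png')
a=cv2.imread('pics/s19.png');cv2.imwrite('pics/s19z.png',cv2.resize(a[190:275,175:255],None,fx=7,fy=7,interpolation=cv2.INTER_CUBIC))
```

```text
19.93 [0.4243 0.19   0.2125] yaw_y -0.6077 w 0.0727 F [-0.3  0.2 -0. ] q [-0.99  0.15  0.48  2.09 -0.09  0.92 -1.06]
```

View pics/s19z.png

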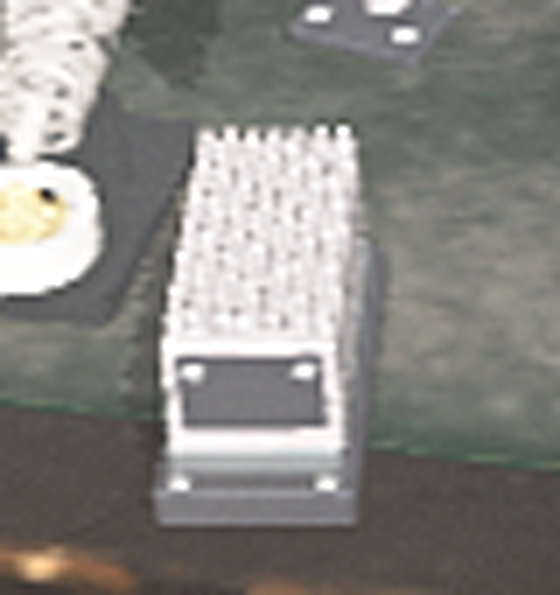

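View pics/w19.png

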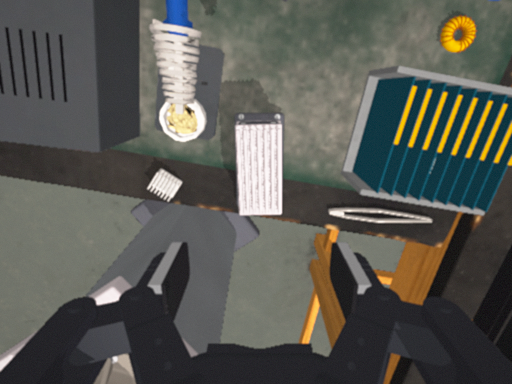

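Run:
```python
from h import *
print(r.hand_in()); st()
```

```text
the job is handed in; nothing more can be done
None
the job is handed in; nothing more can be done
```

I took the module under the gauge bar and out the far side, then set it on the mounting base, let go and handed in at about 20 s. No verdict was reported.

- **Under the bar:** I gripped the module by its rear end and pushed it along the desk until its middle was under the bar, about 10 mm past the bar's centre line.
- **Out the far side:** The fingers cannot pass under the bar, so I re-gripped it from beyond and drew it fully out rather than pushing it. Its centre ended about 75 mm past the bar, still on the desk.
- **On the base:** I re-gripped it near its middle and turned it to line up with the base. Lowering met no resistance over the pins until about 7 N of contact, with the underside at the expected pad height of 22 mm. I released it and raised the gripper clear.

**Last checks:** The wrist and side pictures show the module flat on the pad, in line with the base, and no gap can be seen under it. The force reading is near zero. The heat sink, tweezers and choke look undisturbed. The solder reel was not in the final pictures, but the arm never came near it.

**Disagreement:** The wrist and side cameras differed by 1 to 3 mm (up to about 6 mm using the module's top edges) on where the module sat in the jaws. I trusted the averages, and the pins entering without force supports them.

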